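# Fit the dripper arm on the pour-over coffee stand and clamp it at the mark

### The job

Put the pour-over coffee stand back together: pick up its loose dripper arm by the grip, thread the arm's collar down over the stand's post with the ring above the mug, and bring the collar's lower edge level with the upper edge of the red band on the post while the sprung cam lever is still open. Holding the arm at that height, squeeze the lever closed against the grip so that its cam clamps the post, and finish like that, still squeezing grip and lever together and holding the arm at the mark so that I can tighten its thumbscrew. Leave the mug and the other things where they are.

Things in the scene. Friction and masses are not known exactly. Their poses are not given: they have to be found in the camera images.
- stand: Pour-over coffee stand, fixed to the worktop: a dark wooden board 220 x 116 x 16 mm with a round steel drip tray (100 mm across) at its front end and an upright steel post, 16 mm in diameter, at its rear end. Origin under the board's centre at worktop height; +z up, the post's axis at x = +77 mm, the tray's centre at x = -48 mm.
- post_top (a point): Tip of the post, on its axis, 212 mm above the worktop. The last 10 mm taper from 16 mm to a 6 mm flat.
- tray (a point): Centre of the drip tray, 125 mm from the post's axis along the stand's -x, 18 mm above the worktop. The mug stands here, the arm's ring belongs above it.
- mark (a point): Height mark: upper edge of the red band (6 mm tall, thin enough for the collar to pass over it freely) on the post, a point on the post's axis, 130 to 155 mm above the worktop. The collar's lower edge belongs level with it.
- drip_arm: Loose metal dripper arm, 200 g balanced near the grip, right way up on the worktop. Origin: underside, below the grip point; x to the collar, -x to the ring, lever on its -y side. Collar 36 mm across, 44 tall, upright 20 mm bore, axis x = 67; brass thumbscrew behind it to x = 96. Ring 68 mm across, 12 tall, centre x = -58. Wooden side flat, faces +y at y = 13, x = -25 to 21, z = 14 to 42 mm.
- grip (a point): Grip point of the arm: at its origin's x and y, 30 mm above its underside. Fingers close across it along the arm's y, one on the wooden side (y = +13 mm), the other on the lever's round pad.
- bore (a point): Centre of the collar's bore at the collar's lower edge (arm x = +67 mm, y = 0, z = 0).
- ring (a point): Centre of the arm's ring, at its underside (arm x = -58 mm, y = 0, z = 0).
- cam_lever (a joint): Brass lever on an upright pin at arm x = 41, y = -16 mm: 0.30 rad = open, as its spring holds it; 0 = closed along the grip, clockwise from above. The spring resists with 8 N at the pad when open, 11 N nearly closed: squeezed 3 to 6 mm it carries the arm; beyond about 7 mm the cam bars the bore to the post. Closing the cam on the post takes a grip of 25 N or more; let go, it springs open.
- lever_pad (a point): Outer face of the lever's upright round pad (12 mm thick, arm z = 14 to 42 mm). Closed: arm x = -3, y = -13 mm, 26 mm over grip and lever; open: x = -4, y = -26, 39 mm over both. Only the lever gives: once on the post, a hand closing evenly from both sides must shift to the arm's +y by half of what it closes, or it turns the arm about the post.
- mug: White mug with red stripes, 89 mm across (121 mm with its handle), 95 mm tall, standing on the drip tray, its top 113 mm above the worktop. Origin at the centre of its underside, handle included. To be left standing.
- dripper: White ceramic coffee dripper cone with a loop handle, 100 mm across, 70 mm tall, standing at the back. A bystander; origin at the centre of its foot.
- coffee_tin: Red and white tin, 63 mm across, 80 mm tall. A bystander; origin at the centre of its underside.
- lemon: Lemon, 79 mm long. A bystander; origin at the centre of its underside.
- teaspoon: Steel teaspoon, 131 mm long, lying flat. A bystander; origin at the centre of its underside.
- carton: Small dotted carton, 45 x 52 x 75 mm. A bystander; origin at the centre of its underside.

How it is judged:
By the outcome, as a careful person would: the job done as asked, in the order asked, and still so for the second after the job is handed in, while the arm keeps its last pose, push and grip.
It also fails if it takes over 53 s, if anything falls off the work surface, if the arm or the gripper's body presses on something with over 40 N, if the wrist force passes 120 N, or if a joint passes its speed limit or range.

### The arm

A 6-joint arm with a two-finger parallel gripper is mounted at the origin on a cart in front of the work surface, level with it; the furniture and walls round the work are solid. World frame = base frame: x ahead of the robot, y to its left, z up, the work surface at z = 0. Lengths are in m, angles in rad, forces in N, time in s.
With the tool pointing down it reaches from about 0.425 to 0.95 m from the base axis. Payload 14.7 kg.
Tool frame: the origin (TCP) lies on the mounting face of the last link; the fingertips stand 173 mm ahead of it and the grasp point (between the pads) lies 155 mm ahead of it; z points along the fingers, y is the line along which they close (so a half turn about z gives the same grasp; the last joint's range is limited). The gripper opens to 85 mm and grips with 20 to 120 N. Pads are 22 mm wide; open, the fingers measure 114 mm over their backs; the gripper's body (76 mm by 85 mm) begins 54 mm behind the grasp point. The pads swing forward as they close: fully open they stand 13 mm farther back than shut.
Start: joints at [1.067, 0.48, 1.596, -0, 1.065, -0.047], TCP at [0.287, 0.583, 0.405] pointing down, gripper open.
Joint ranges: [-2.75, 2.75], [-0.82, 2.05], [0.23, 2.67], [-1.56, 4.7], [0.09, 2.69], [-2.92, 2.92]. Speed limits (rad/s): [1.89, 1.89, 2.39, 3.01, 3.01, 3.01].

### API

Orientations are given as a unit quaternion [w, x, y, z].
In Python, from cell import arm, camera gives the robot as it stands.
- The arm moves only by the tool play_rows, never from a script. Its argument "series" is a list that holds one entry, the list of rows, each a list of 7 numbers: the opening, from 0 (shut) to 1 (fully open), then the shift along the tool's x, y, z in m, then the turn, a rotation vector about the tool's x, y, z in degrees. A call has 1 to 10 rows; each row is the pose to reach, as a shift and turn from the pose commanded when the call began, along the tool's axes at that moment; what a row does not reach only later rows make up. A row lasts 1/12 s, in which the tool goes at most 41.7 mm and 7.16 degrees, less where a joint would pass 70% of its speed; a pose out of reach is approached as far as the arm can. A call with a gripper value outside its range is refused whole. The fingers move at their own pace and stop on an object; "force" is the grip in N (left out, the last holds). Time passes only in rows, so rows that repeat a pose let the fingers close. It gives the time, the measured TCP pose, the force, the opening and the grip force at its end, in the units of the state.
- arm.get_state(): the state, without advancing time (a new reading comes with each control period).
- camera(name): name is "scene" or "top" or "wrist"; returns a dict with "img" (420x560x3 uint8, red, green, blue), "vfov" (degrees; the focal length in pixels is half the picture's height over the tangent of half this angle, whatever the lens; pixels are square), "cx", "cy" (the principal point, pixels), "R" (3x3) and "t" (3): a world point X has camera coordinates R X + t. Camera axes: x right, y down, z forward; pixel columns grow to the right and rows downward; lengths in m; the calibration is good to about 2 mm. A picture is of the moment at which its call begins. There is no depth.
- arm.job_done(): hands the job in; it is judged then, once.
The state is a dict: "time": time; "joints": joint angles; "qd": joint speeds; "joint_efforts": joint torques, N m; "eef_pos": TCP position; "tcp_rot": TCP orientation; "contact_force": force on the tool from outside, world axes, zero at the start; "wrist_torque": the same for the moment, N m; "grip_width": opening from 0.0 (shut) to 1.0 (fully open); "gripper_force": force on a finger pad.
Only numpy, scipy, OpenCV 4.12 (cv2) and the standard library are available. Lean on these libraries where they do the work, as an engineer would, in place of code of your own. Each camera call takes 0.05 s, during which the arm holds its last target. There are 200 camera calls.

## Working session

There is one attempt and no reset: what is moved stays moved. The work goes in short steps, Python scripts to look and compute and a tool call to move; the robot and the scene stay as the last step left them, time stands still between calls to the robot, and variables do not carry over. Pictures are saved under pics/ and viewed, at most 10 in all, crops included, and the job is handed in when it is done.

Besides the shell and the picture viewer there is one more tool, called as name([rows], argument=value, ...), one row to a line, values as JSON. play_rows: Moves the arm, as the interface text tells. Its arguments: {"type":"object","properties":{"series":{"type":"array","items":{"type":"array","items":{"type":"array","items":{"type":"number"}}}},"force":{"type":"number"}},"required":["series"]}

```bash
mkdir -p pics; ls; python3 - <<'E'
from cell import arm, camera
import cv2, numpy as np, pickle
s=arm.get_state(); print(s)
d={}
for n in ["scene","top"]:
    c=camera(n); d[n]=c
    cv2.imwrite(f"pics/{n}0.png",cv2.resize(c["img"][:,:,::-1],(800,600),interpolation=cv2.INTER_CUBIC))
    print(n,c["vfov"],c["cx"],c["cy"],np.round(c["R"],4).tolist(),np.round(c["t"],4).tolist())
pickle.dump(d,open("v0.pkl","wb"))
E
```

```text
pics
{'time': 0.0, 'joints': array([ 1.06740515e+00,  4.80836337e-01,  1.59687325e+00,  1.60433671e-05,
        1.06509517e+00, -4.66127934e-02]), 'qd': array([-5.42350216e-04, -2.88741197e-04, -3.13580136e-03,  6.19164760e-05,
       -6.39880398e-04,  2.73008802e-04]), 'joint_efforts': array([-4.67899532e-03, -9.50617361e+01, -4.30215991e+01, -1.23435270e-04,
        1.17811316e-02,  6.61858007e-05]), 'eef_pos': array([0.28657697, 0.58319042, 0.40406957]), 'tcp_rot': array([-1.71323903e-04,  2.26412584e-01,  9.74031301e-01, -5.81372591e-04]), 'contact_force': array([0.63709162, 0.7648591 , 0.55845242]), 'wrist_torque': array([-0.00376702,  0.03121796,  0.0608641 ]), 'gripper_force': 0.0, 'grip_width': 0.9983349399646345}
scene 46.22873011476645 279.46597309564925 206.56081078419723 [[0.2294, -0.9732, 0.0171], [-0.6209, -0.1598, -0.7674], [0.7496, 0.1654, -0.6409]] [-0.1377, 0.4431, 1.0375]
top 49.69125561087239 269.1929305687662 202.15541859813368 [[0.0021, -1.0, -0.0058], [-0.9958, -0.0016, -0.0911], [0.0911, 0.0059, -0.9958]] [0.0076, 0.5624, 1.4855]
```

View pics/scene0.png

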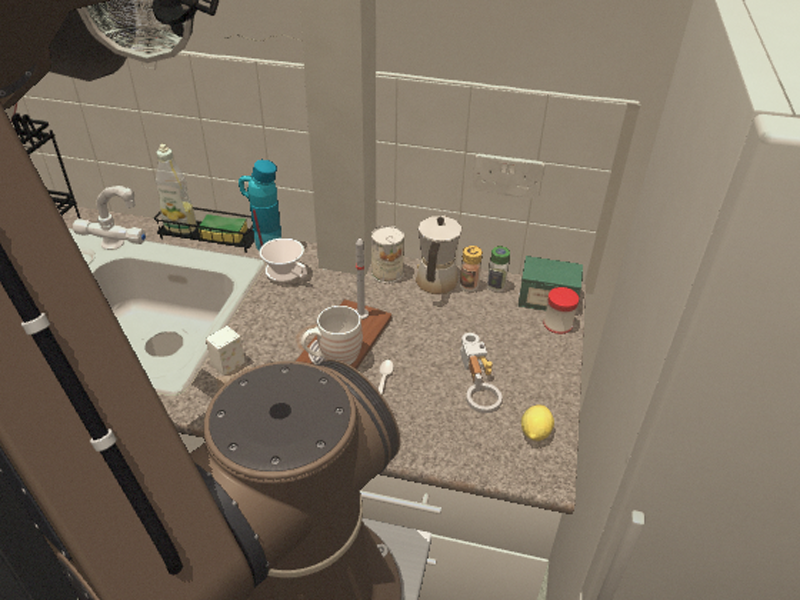

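View pics/top0.png

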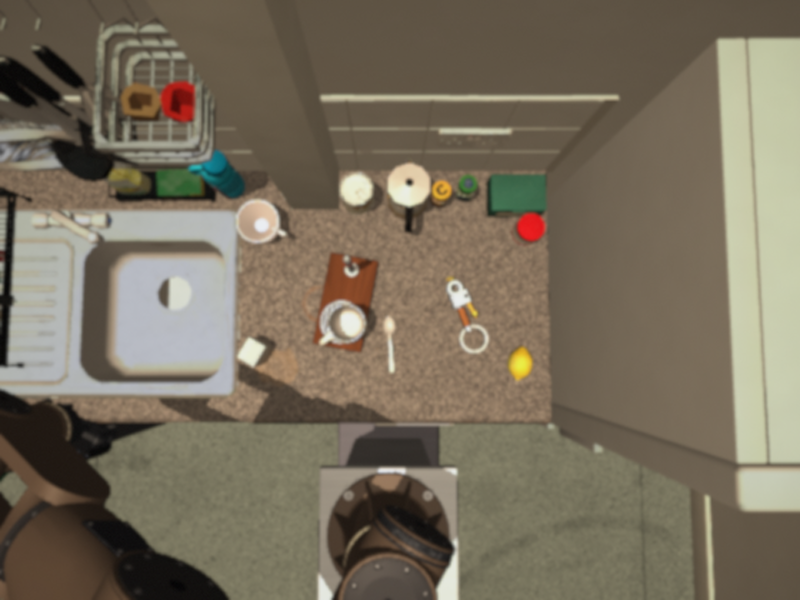

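Scene view: the arm lies with its collar at about (470,345) and ring at (484,397). The post tip is at (360,240) and the red band at about (360,268). In the top view the ring is at (474,339), the collar at (458,288), the post at (350,268) and the mug at (343,322), all in 800x600 pixels.

```bash
cat > h.py <<'E'
import numpy as np, cv2
from scipy.spatial.transform import Rotation as Rn
def ray(c,u,v):
    f=210/np.tan(np.radians(c["vfov"]/2)); R=np.array(c["R"]); t=np.array(c["t"])
    d=R.T@np.array([(u-c["cx"])/f,(v-c["cy"])/f,1]); return -R.T@t, d/np.linalg.norm(d)
def plane(c,p,z):
    o,d=ray(c,*p); return o+d*(z-o[2])/d[2]
def proj(c,X):
    f=210/np.tan(np.radians(c["vfov"]/2)); q=np.array(c["R"])@np.array(X)+np.array(c["t"])
    return np.array([c["cx"]+f*q[0]/q[2],c["cy"]+f*q[1]/q[2]])
def tri(obs):  # [(cam,(u,v)),...] -> point, rms miss
    A=np.zeros((3,3));b=np.zeros(3);L=[]
    for c,p in obs:
        o,d=ray(c,*p);P=np.eye(3)-np.outer(d,d);A+=P;b+=P@o;L.append((o,P))
    X=np.linalg.solve(A,b); return X,np.sqrt(np.mean([np.sum((P@(X-o))**2) for o,P in L]))
def Rt(s):
    w,x,y,z=s["tcp_rot"]; return Rn.from_quat([x,y,z,w]).as_matrix()
E
python3 - <<'E'
import pickle,numpy as np,cv2
from h import *
d=pickle.load(open("v0.pkl","rb")); S,T=d["scene"],d["top"]
k=.7
for n,a,b in [("ring",(484,397),(474,339)),("collartop",(470,340),(457,287)),("posttip",(360,240),(350,261)),("mugtop",(339,321),(344,319))]:
    X,e=tri([(S,np.array(a)*k),(T,np.array(b)*k)]); print(n,X.round(3),round(e,4))
for n,b,z in [("ring",(474,339),.012),("collar",(457,287),.044)]: print(n,plane(T,np.array(b)*k,z).round(3))
for q in [(333,254),(378,260),(362,350),(318,344)]: print(plane(T,np.array(q)*k,.016).round(3))
i=S["img"].astype(int)
m=(i[...,0]-np.maximum(i[...,1],i[...,2])>35)
ys,xs=np.nonzero(m[165:225,240:262]); print(list(zip(ys+165,xs+240)))
big=cv2.resize(S["img"][150:300,190:400,::-1],(800,571),interpolation=cv2.INTER_CUBIC); cv2.imwrite("pics/crop1.png",big)
from cell import camera,arm
c=camera("wrist"); s=arm.get_state(); R=Rt(s)
Cc=-np.array(c["R"]).T@c["t"]
print("cam in tool",R.T@(Cc-s["eef_pos"]), "view axes in tool\n",(R.T@np.array(c["R"]).T).round(3),c["vfov"],R.round(3))
E
```

```text
ring [ 0.446 -0.201  0.006] 0.0002
collartop [ 0.565 -0.157  0.035] 0.0027
posttip [0.602 0.08  0.213] 0.002
mugtop [0.489 0.097 0.096] 0.0014
ring [ 0.446 -0.2    0.012]
collar [ 0.565 -0.158  0.044]
[0.646 0.131 0.016]
[0.631 0.024 0.016]
[0.42  0.061 0.016]
[0.434 0.164 0.016]
[(np.int64(184), np.int64(249)), (np.int64(185), np.int64(249)), (np.int64(186), np.int64(249)), (np.int64(186), np.int64(250)), (np.int64(186), np.int64(254)), (np.int64(187), np.int64(249)), (np.int64(187), np.int64(250)), (np.int64(187), np.int64(251)), (np.int64(187), np.int64(252)), (np.int64(187), np.int64(253)), (np.int64(187), np.int64(254)), (np.int64(188), np.int64(250)), (np.int64(188), np.int64(251)), (np.int64(188), np.int64(252)), (np.int64(188), np.int64(253)), (np.int64(188), np.int64(254)), (np.int64(210), np.int64(241)), (np.int64(210), np.int64(242)), (np.int64(210), np.int64(243)), (np.int64(210), np.int64(244)), (np.int64(211), np.int64(240)), (np.int64(211), np.int64(241)), (np.int64(211), np.int64(242)), (np.int64(211), np.int64(243)), (np.int64(211), np.int64(244)), (np.int64(211), np
[... 1910 characters left out ...]
4(223), np.int64(256)), (np.int64(223), np.int64(257)), (np.int64(223), np.int64(258)), (np.int64(223), np.int64(259)), (np.int64(223), np.int64(260)), (np.int64(223), np.int64(261)), (np.int64(224), np.int64(253)), (np.int64(224), np.int64(254)), (np.int64(224), np.int64(255)), (np.int64(224), np.int64(256)), (np.int64(224), np.int64(257)), (np.int64(224), np.int64(258)), (np.int64(224), np.int64(259)), (np.int64(224), np.int64(260)), (np.int64(224), np.int64(261))]
cam in tool [0.07119264 0.00079471 0.03245799] view axes in tool
 [[ 0.001 -0.96  -0.28 ]
 [ 1.     0.001  0.   ]
 [ 0.    -0.28   0.96 ]] 60.3988193115132 [[-0.897  0.441 -0.   ]
 [ 0.441  0.897 -0.001]
 [ 0.    -0.001 -1.   ]]
```

View pics/crop1.png

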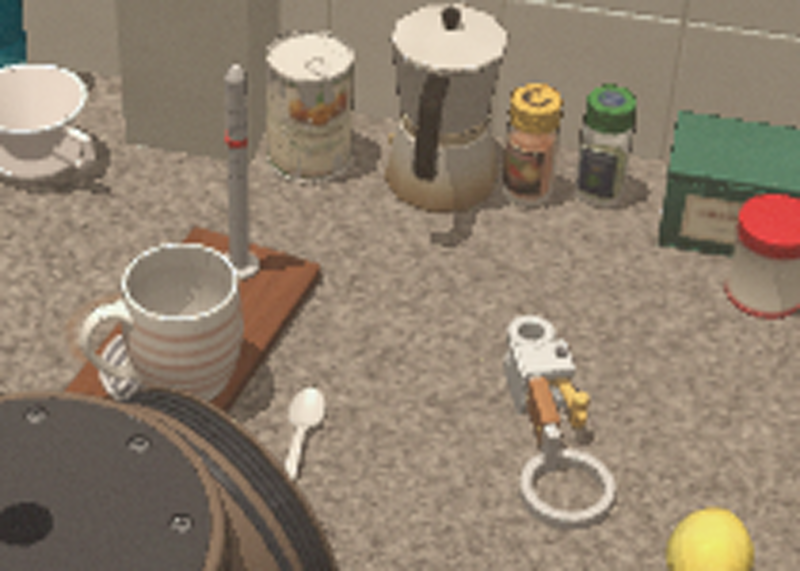

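The crop shows the collar (bore at (530,330)) pointing away from the robot. The brass lever is on the right, the ring is nearest, and the red band is at about (236,141). Moving to above the arm, with tool x along the arm's x.

play_rows([
  [[1,-0.027,-0.0204,0,0,0,6.6],[1,-0.054,-0.0408,0,0,0,13.2],[1,-0.081,-0.0612,0,0,0,19.8],[1,-0.108,-0.0816,0,0,0,26.4],[1,-0.135,-0.102,0,0,0,33],[1,-0.162,-0.1224,0,0,0,39.6],[1,-0.189,-0.1428,0,0,0,46.2],[1,-0.216,-0.1632,0,0,0,52.8],[1,-0.243,-0.1836,0,0,0,59.4],[1,-0.27,-0.204,0,0,0,66]],
])

```text
time: 0.98
eef_pos: [0.4394, 0.2796, 0.4047]
tcp_rot: [-0.0, 0.722, 0.692, -0.0]
contact_force: [0.9, 0.2, 0.3]
grip_width: 1.003
gripper_force: 0.0
```

play_rows([
  [[1,-0.038,0.0064,0,0,0,6.8],[1,-0.076,0.0128,0,0,0,13.6],[1,-0.114,0.0192,0,0,0,20.4],[1,-0.152,0.0256,0,0,0,27.2],[1,-0.19,0.032,0,0,0,34],[1,-0.228,0.0384,0,0,0,40.8],[1,-0.266,0.0448,0,0,0,47.6],[1,-0.304,0.0512,0,0,0,54.4],[1,-0.342,0.0576,0,0,0,61.2],[1,-0.38,0.064,0,0,0,68]],
])

```text
time: 1.82
eef_pos: [0.4883, -0.1029, 0.4047]
tcp_rot: [-0.0, 0.986, 0.169, 0.0]
contact_force: [0.6, 1.2, 0.7]
grip_width: 1.0
gripper_force: 0.0
```

play_rows([
  [[1,-0.004,0.019,0.018,0,0,0],[1,-0.008,0.039,0.036,0,0,0],[1,-0.012,0.058,0.056,0,0,0],[1,-0.015,0.078,0.075,0,0,0],[1,-0.015,0.078,0.075,0,0,0]],
])

```text
time: 2.23
eef_pos: [0.5006, -0.1818, 0.3266]
tcp_rot: [-0.001, 0.985, 0.171, -0.001]
contact_force: [-1.5, 1.2, -0.6]
grip_width: 1.003
gripper_force: 0.0
```

```bash
python3 - <<'E'
from cell import arm, camera
import cv2, numpy as np, pickle
c=camera("wrist"); s=arm.get_state(); pickle.dump((c,s),open("w1.pkl","wb"))
print(s["eef_pos"],s["tcp_rot"])
cv2.imwrite("pics/w1.png",c["img"][:,:,::-1])
E
```

```text
[ 0.50046076 -0.18060459  0.32790637] [-8.07559955e-04  9.85242334e-01  1.71158196e-01 -1.32788110e-03]
```

View pics/w1.png

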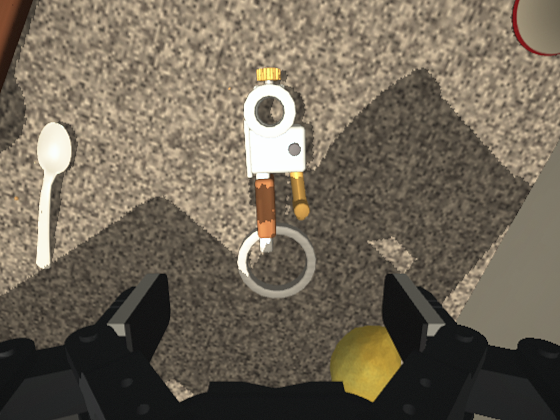

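Wrist view: bore at (269,111), ring centre at (277,262), wood grip at about (265,207), lever pad at (302,211). Lowering for a second view.

play_rows([
  [[1,-0.006,0,0.035,0,0,0],[1,-0.012,0,0.07,0,0,0],[1,-0.012,0,0.07,0,0,0],[1,-0.012,0,0.07,0,0,0]],
])

```text
time: 2.62
eef_pos: [0.4891, -0.1828, 0.2596]
tcp_rot: [-0.001, 0.985, 0.172, -0.001]
contact_force: [-0.4, -1.0, 0.3]
grip_width: 1.002
gripper_force: 0.0
```

```bash
cat >> h.py <<'E'
def blob(mask,near,amin=60):
    n,l,st,ce=cv2.connectedComponentsWithStats(mask.astype(np.uint8),connectivity=4)
    k=min((i for i in range(1,n) if st[i,4]>amin),key=lambda i:np.hypot(*(ce[i]-near)))
    return l==k,ce[k],st[k]
def find(c,near_bore,near_ring):
    i=c["img"]; h=cv2.cvtColor(i,cv2.COLOR_RGB2HSV)
    white=((h[...,2]>165)&(h[...,1]<32)).astype(np.uint8)
    white=cv2.morphologyEx(white,cv2.MORPH_OPEN,np.ones((3,3),np.uint8))
    out={}
    cs,hi=cv2.findContours(white,cv2.RETR_CCOMP,cv2.CHAIN_APPROX_NONE)
    for n,p in (("bore",near_bore),("ring",near_ring)):
        best=None
        for k,q in enumerate(cs):
            if hi[0][k][3]>=0 and len(q)>25:
                e=cv2.fitEllipse(q); d=np.hypot(e[0][0]-p[0],e[0][1]-p[1])
                if best is None or d<best[0]: best=(d,e)
        out[n]=best
    wood=(h[...,0]<14)&(h[...,1]>110)&(h[...,2]>60)
    br=(h[...,0]>=15)&(h[...,0]<26)&(h[...,1]>120)&(h[...,2]>70)
    out["wood"]=wood; out["brass"]=br
    return out
E
python3 - <<'E'
from cell import arm, camera
import cv2, numpy as np, pickle
from h import *
c2=camera("wrist"); s2=arm.get_state(); pickle.dump((c2,s2),open("w2.pkl","wb"))
c1,s1=pickle.load(open("w1.pkl","rb"))
print(s2["eef_pos"],s2["tcp_rot"])
v=c2["img"][:,:,::-1].copy()
X=plane(c1,(269,111),.044); Y=plane(c1,(277,262),.012)
f1=find(c1,(269,111),(277,262)); f2=find(c2,proj(c2,X),proj(c2,Y))
for n in ("bore","ring"):
    print(n,f1[n],f2[n])
    print(tri([(c1,f1[n][1][0]),(c2,f2[n][1][0])]))
    for f,c in((f1,c1),(f2,c2)): print(plane(c,f[n][1][0],.044 if n=="bore" else .012).round(4))
    cv2.ellipse(v,f2[n][1],(0,255,0),1)
for n,near in(("wood",(265,207)),("brass",(302,208))):
    X=plane(c1,near,.042)
    for f,c in((f1,c1),(f2,c2)):
        m,ce,st=blob(f[n],proj(c,X)); print(n,ce,st,plane(c,ce,.042).round(4))
        if c is c2: v[m]=(255,0,255)
cv2.imwrite("pics/w2.png",v)
E
```

```text
[ 0.49005688 -0.18311331  0.26084907] [-9.33745466e-05  9.85046488e-01  1.72288718e-01 -7.07377227e-05]
bore (np.float64(0.14320571889910985), ((268.96807861328125, 111.13960266113281), (30.5296573638916, 32.02061462402344), 177.21803283691406)) (np.float64(0.24471270805209844), ((272.8515319824219, 88.52458190917969), (42.455196380615234, 44.83911895751953), 178.4690399169922))
(array([ 0.56392517, -0.15309127,  0.04367314]), np.float64(6.516664486202848e-06))
[ 0.5639 -0.1531  0.044 ]
[ 0.5639 -0.1531  0.044 ]
ring (np.float64(114.40391865470457), ((294.17974853515625, 148.8933563232422), (13.218905448913574, 14.14191722869873), 10.664185523986816)) (np.float64(149.04667385717664), ((306.9731750488281, 141.3377685546875), (18.224821090698242, 19.209379196166992), 24.24211311340332))
(array([ 0.54606522, -0.17788162,  0.0409862 ]), np.float64(2.6543441030038204e-05))
[ 0.5436 -0.1803  0.012 ]
[ 0.5445 -0.181   0.012 ]
wood [265.50135993 206.93834995] [ 255  174   21   64 1103] [ 0.5002 -0.1729  0.042 ]
wood [267.04151717 219.76678626] [ 253  175   28   86 1951] [ 0.5002 -0.1726  0.042 ]
brass [299.03425775 196.38009788] [290 172  20  48 613] [ 0.5157 -0.193   0.042 ]
brass [311.73321397 205.1038496 ] [ 300  173   27   64 1117] [ 0.516  -0.1922  0.042 ]
```

View pics/w2.png

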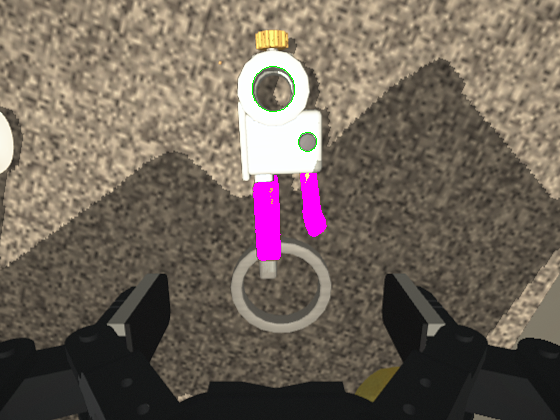

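The overlay fits: bore at (273,89), pin at (307,141), ring at about (281,288), with wood and lever masked correctly.

```bash
python3 - <<'E'
import cv2, numpy as np, pickle
from h import *
c1,s1=pickle.load(open("w1.pkl","rb"));c2,s2=pickle.load(open("w2.pkl","rb"))
r=[]
for c,p,rad in((c1,(277,262),50),(c2,(281,287.5),62)):
    h=cv2.cvtColor(c["img"],cv2.COLOR_RGB2HSV); 
    m=((h[...,1]<45)&(h[...,2]>95)).astype(np.uint8); yy,xx=np.mgrid[:420,:560]; m[np.hypot(xx-p[0],yy-p[1])>rad]=0
    m=cv2.morphologyEx(m,cv2.MORPH_OPEN,np.ones((3,3),np.uint8))
    cs,hi=cv2.findContours(m,cv2.RETR_CCOMP,cv2.CHAIN_APPROX_NONE)
    q=max((q for k,q in enumerate(cs) if hi[0][k][3]>=0),key=len); e=cv2.fitEllipse(q); r.append((c,e[0])); print(e,plane(c,e[0],.012))
ring,e=tri(r); print("ring",ring,e)
bore=np.array([.5639,-.1531]);pin=np.array([.5461,-.1779])
R=plane(c2,r[1][1],.012)[:2]; d=bore-R; print("len",np.hypot(*d)); y1=np.degrees(np.arctan2(d[1],d[0]))
d=bore-pin; y2=np.degrees(np.arctan2(d[1],d[0])-np.arctan2(16,26)); print("yaw",y1,y2)
f=find(c2,(273,89),(281,287)); m,_,_=blob(f["wood"],(267,220)); P=np.array([plane(c2,(x,y),.042)[:2] for y,x in np.argwhere(m)])
w=cv2.fitLine(P.astype(np.float32),cv2.DIST_L2,0,.001,.001).ravel(); print("woodyaw",np.degrees(np.arctan2(-w[1],-w[0])),np.degrees(np.arctan2(w[1],w[0])),w[2:])
for y in(y1,y2):
    a=np.radians(y);ax=np.array([np.cos(a),np.sin(a)]); ay=np.array([-ax[1],ax[0]])
    print("grip",bore-.067*ax,"handcentre",bore-.067*ax-.0065*ay)
R=Rt(s2);print(R.round(4),s2["eef_pos"])
E
```

```text
Traceback (most recent call last):
ValueError: max() iterable argument is empty
```

```bash
python3 - <<'E'
import cv2, numpy as np, pickle
from h import *
c1,s1=pickle.load(open("w1.pkl","rb"));c2,s2=pickle.load(open("w2.pkl","rb"))
r=[(c1,(277,261.5)),(c2,(281,288))]
ring,e=tri(r); print("ring",ring,e,[plane(c,p,.012).round(4) for c,p in r])
bore=np.array([.5639,-.1531]);pin=np.array([.5461,-.1779])
R=plane(*r[1],.012)[:2]; d=bore-R; print("len",np.hypot(*d)); y1=np.degrees(np.arctan2(d[1],d[0]))
d=bore-pin; y2=np.degrees(np.arctan2(d[1],d[0])-np.arctan2(16,26)); print("yaw",y1,y2)
f=find(c2,(273,89),(281,287)); m,_,_=blob(f["wood"],(267,220)); P=np.array([plane(c2,(x,y),.042)[:2] for y,x in np.argwhere(m)])
w=cv2.fitLine(P.astype(np.float32),cv2.DIST_L2,0,.001,.001).ravel(); print("woodyaw",np.degrees(np.arctan(w[1]/w[0])),w[2:])
for y in(y1,y2):
    a=np.radians(y);ax=np.array([np.cos(a),np.sin(a)]); ay=np.array([-ax[1],ax[0]])
    print("grip",bore-.067*ax,"handcentre",bore-.067*ax-.0065*ay)
R=Rt(s2);print(R.round(4),s2["eef_pos"])
E
```

```text
ring [ 0.45108391 -0.19923428  0.01420885] 0.00026869747586306735 [array([ 0.4503, -0.1998,  0.012 ]), array([ 0.4499, -0.1994,  0.012 ])]
len 0.1230912462971075
yaw 22.109194670888204 22.72390827904498
woodyaw 21.32198 [ 0.50001234 -0.17270951]
grip [ 0.50182663 -0.17831699] handcentre [ 0.50427305 -0.18433903]
grip [ 0.50210074 -0.17898149] handcentre [ 0.50461163 -0.18497694]
[[ 9.406e-01  3.394e-01 -2.000e-04]
 [ 3.394e-01 -9.406e-01  2.000e-04]
 [-1.000e-04 -2.000e-04 -1.000e+00]] [ 0.49005688 -0.18311331  0.26084907]
```

play_rows([
  [[1,0.006,0.003,0.015,0,0,-1.2],[1,0.013,0.006,0.03,0,0,-2.4],[1,0.013,0.006,0.05,0,0,-2.4],[1,0.013,0.006,0.068,0,0,-2.4],[1,0.013,0.006,0.078,0,0,-2.4],[0.6,0.013,0.006,0.078,0,0,-2.4],[0.6,0.013,0.006,0.078,0,0,-2.4],[0.6,0.013,0.006,0.078,0,0,-2.4]],
], force=20)

```text
time: 3.33
eef_pos: [0.5046, -0.1849, 0.1832]
tcp_rot: [0.001, 0.981, 0.193, 0.001]
contact_force: [-0.5, 0.3, 0.6]
grip_width: 0.612
gripper_force: 0.0
```

```bash
cat > look.py <<'E'
import sys
from cell import arm, camera
import cv2, numpy as np, pickle
n=sys.argv[1]; c=camera("wrist"); s=arm.get_state(); pickle.dump((c,s),open(n+".pkl","wb"))
print(s["eef_pos"].round(4),s["tcp_rot"].round(4),s["grip_width"],s["gripper_force"],s["contact_force"].round(1))
cv2.imwrite(f"pics/{n}.png",c["img"][:,:,::-1])
E
python3 look.py w3
```

```text
[ 0.5045 -0.1849  0.1832] [6.000e-04 9.812e-01 1.928e-01 8.000e-04] 0.6042571105031304 0.0 [ 0.4  0.1 -0.9]
```

View pics/w3.png

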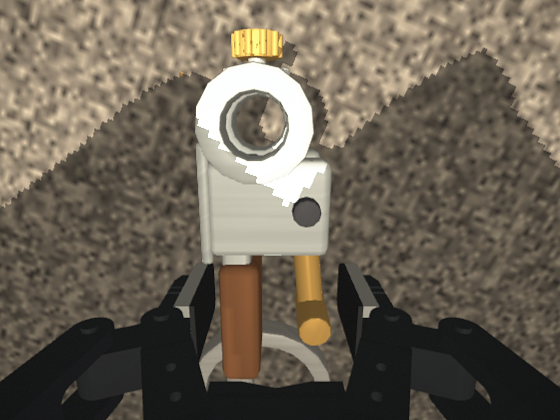

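The fingers straddle the grip: wood edge at about x=220, pad edge at about x=330, both clear. Closing to about 4.5 mm of squeeze.

play_rows([
  [[0.45,0,0,0,0,0,0],[0.45,0,0,0,0,0,0],[0.45,0,0,0,0,0,0],[0.45,0,0,0,0,0,0]],
], force=20)

```text
time: 3.72
eef_pos: [0.5042, -0.1847, 0.1828]
tcp_rot: [0.0, 0.981, 0.193, 0.001]
contact_force: [-0.5, 4.0, 12.1]
grip_width: 0.454
gripper_force: 10.9
```

play_rows([
  [[0.405,0,0,0,0,0,0],[0.405,0,0,0,0,0,0],[0.405,0,0,0,0,0,0],[0.405,0,0,0,0,0,0]],
], force=20)

```text
time: 4.05
eef_pos: [0.5038, -0.1843, 0.1828]
tcp_rot: [-0.0, 0.981, 0.193, 0.0]
contact_force: [-1.4, 7.8, 17.7]
grip_width: 0.406
gripper_force: 14.6
```

play_rows([
  [[0.405,0,0,-0.004,0,0,0],[0.405,0,0,-0.015,0,0,0],[0.405,0,0,-0.03,0,0,0],[0.405,0,0,-0.03,0,0,0],[0.405,0,0,-0.03,0,0,0]],
])

```text
time: 4.47
eef_pos: [0.5043, -0.185, 0.2129]
tcp_rot: [0.001, 0.981, 0.193, 0.001]
contact_force: [0.3, -0.0, -2.3]
grip_width: 0.406
gripper_force: 9.5
```

```bash
python3 look.py w4
```

```text
[ 0.504  -0.1849  0.2122] [3.000e-04 9.813e-01 1.927e-01 4.000e-04] 0.407097293700878 9.486471265554428 [ 0.4  0.5 -2.2]
```

View pics/w4.png

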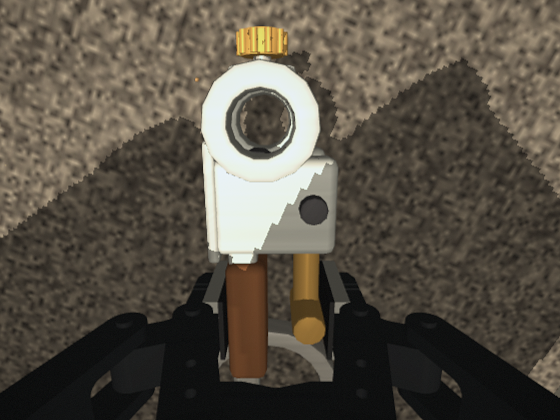

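The arm is lifted: bore open, lever at half squeeze, 9.5 N grip, 2 N load. Carrying it up and to a spot beside the post, with the wrist view clear of it.

play_rows([
  [[0.405,0.003,-0.005,-0.01,0,0,1],[0.405,0.01,-0.018,-0.03,0,0,3.5],[0.405,0.02,-0.036,-0.055,0,0,7],[0.405,0.032,-0.058,-0.083,0,0,11],[0.405,0.045,-0.082,-0.11,0,0,15.5],[0.405,0.058,-0.107,-0.138,0,0,20],[0.405,0.071,-0.132,-0.165,0,0,24.5],[0.405,0.083,-0.154,-0.188,0,0,28.3],[0.405,0.091,-0.169,-0.202,0,0,30.7],[0.405,0.094,-0.175,-0.208,0,0,31.6]],
])

```text
time: 5.35
eef_pos: [0.5251, 0.015, 0.4216]
tcp_rot: [-0.0, 0.997, -0.082, 0.001]
contact_force: [0.5, -0.6, -1.7]
grip_width: 0.406
gripper_force: 9.6
```

play_rows([
  [[0.405,0,0,0,0,0,0],[0.405,0,0,0,0,0,0]],
])

```text
time: 5.52
eef_pos: [0.5245, 0.0129, 0.4192]
tcp_rot: [0.0, 0.997, -0.081, -0.0]
contact_force: [0.3, 0.0, -2.6]
grip_width: 0.405
gripper_force: 9.6
```

```bash
python3 look.py w5; python3 - <<'E'
from cell import camera
import pickle,cv2,numpy as np
from h import *
d={n:camera(n) for n in("scene","top")}; pickle.dump(d,open("v5.pkl","wb"))
a=cv2.resize(d["scene"]["img"][130:280,190:400,::-1],(400,286),interpolation=cv2.INTER_CUBIC)
b=pickle.load(open("w5.pkl","rb"))[0]["img"][:,:,::-1]; b=cv2.resize(b,(400,300))
cv2.imwrite("pics/m5.png",np.hstack([np.vstack([a,np.zeros((14,400,3),np.uint8)]),b]))
E
```

```text
[0.5244 0.0125 0.4188] [ 1.000e-04  9.967e-01 -8.120e-02 -7.000e-04] 0.4051405292265078 9.604796916246414 [-0.1 -0.3 -2.2]
```

View pics/m5.png

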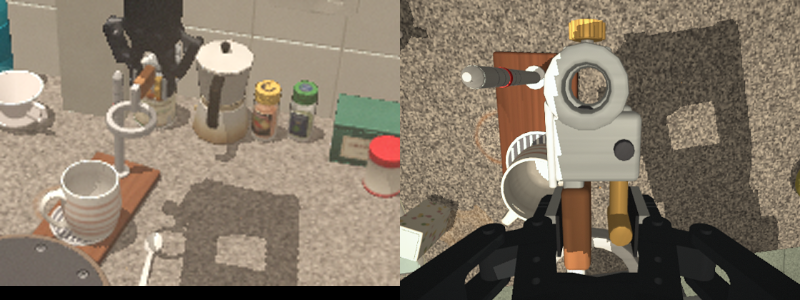

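Left, scene: the arm is level and right way up beside the post. Right, wrist: post tip at about (98,105) full-res, red band at about (151,108), base at (193,105). Lowering beside the post for a second, closer view of the band.

play_rows([
  [[0.405,0,0,0.01,0,0,0],[0.405,0,0,0.035,0,0,0],[0.405,0,0,0.07,0,0,0],[0.405,0,0,0.095,0,0,0],[0.405,0,0,0.105,0,0,0],[0.405,0,0,0.105,0,0,0],[0.405,0,0,0.105,0,0,0]],
])

```text
time: 6.25
eef_pos: [0.5248, 0.0125, 0.3145]
tcp_rot: [0.0, 0.997, -0.082, -0.001]
contact_force: [0.2, 0.0, -0.4]
grip_width: 0.408
gripper_force: 9.5
```

```bash
python3 look.py w6; python3 - <<'E'
import pickle,cv2,numpy as np
from h import *
for n in("w5","w6"):
    c,s=pickle.load(open(n+".pkl","rb")); i=c["img"].astype(int)
    red=(i[...,0]-np.maximum(i[...,1],i[...,2])>50); red[200:]=0; red[:,260:]=0
    h=cv2.cvtColor(c["img"],cv2.COLOR_RGB2HSV); red&=((h[...,0]<6)|(h[...,0]>172))&(h[...,1]>130)
    k,l,st,ce=cv2.connectedComponentsWithStats(red.astype(np.uint8))
    print(n,c["cx"],c["cy"],[(st[j].tolist(),ce[j].round(1).tolist()) for j in range(1,k) if st[j,4]>8])
    v0,v1=(60,150)
    np.set_printoptions(linewidth=250)
    if n=="w5": print("tip rows",[ (v,int(np.argmax(i[v,60:200,:].mean(1)>0))) for v in ()])
    g=c["img"][60:160,0:240,::-1]; cv2.imwrite(f"{n}_crop.png",g)
a=cv2.resize(cv2.imread("w5_crop.png"),(792,330),interpolation=cv2.INTER_CUBIC)[:290];b=cv2.resize(cv2.imread("w6_crop.png"),(792,330),interpolation=cv2.INTER_CUBIC)[:290]
cv2.imwrite("pics/m6.png",np.vstack([a,b]))
E
```

```text
[0.5252 0.0126 0.3154] [-0.000e+00  9.966e-01 -8.180e-02  4.000e-04] 0.40763415866888875 9.488308131694794 [ 0.7 -0.1 -1.3]
w5 275.7624321796545 213.9944070697513 [([138, 94, 20, 29, 132], [150.8, 108.2])]
tip rows []
w6 275.7624321796545 213.9944070697513 [([25, 83, 44, 51, 582], [55.9, 108.0])]
```

View pics/m6.png

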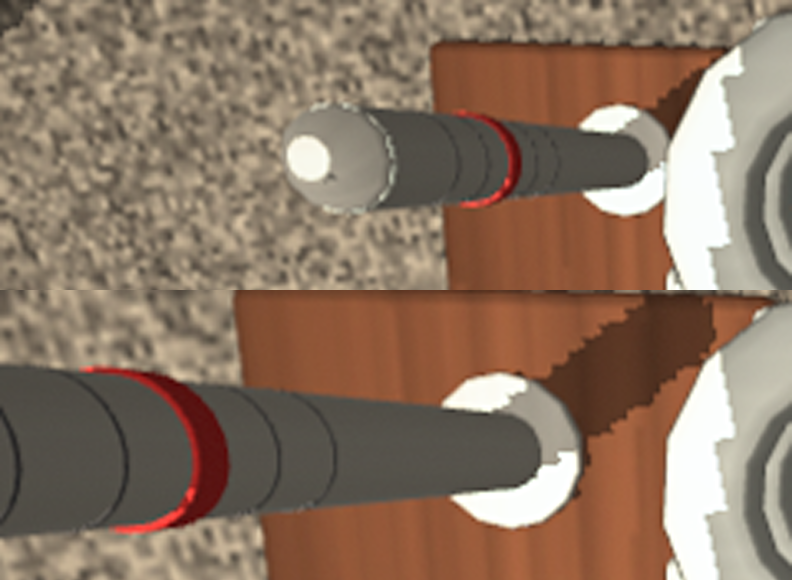

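Zooms of both views (scale 3.3): tip flat at (308,158), band upper edge at about (193,450) in the lower picture, rear board corner at (433,43). Computing the post axis, mark height, stand yaw and held bore position.

```bash
python3 - <<'E'
import pickle,cv2,numpy as np
from h import *
c5,s5=pickle.load(open("w5.pkl","rb"));c6,s6=pickle.load(open("w6.pkl","rb"))
i=c5["img"].astype(int); m=(c5["img"].min(2)>225); m[:, 110:]=0
_,ce,st=blob(m,(93,108),20); print("tip px",ce,st)
tip=plane(c5,ce,.212); print("tip",tip)
i=c6["img"].astype(int); r=i[...,0]-np.maximum(i[...,1],i[...,2])
for v in (100,104,108,112): print(v,r[v,50:76].tolist())
def mark(u,v):
    o,d=ray(c6,u,v); h=o[:2]-tip[:2]; h/=np.hypot(*h); q=tip[:2]+.0081*h
    A=np.column_stack([d,[0,0,-1]]); t=np.linalg.lstsq(A,np.r_[q,0]-o,rcond=None)[0]; X=o+d*t[0]; return t[1],X[:2]-q
for u in(57,58,59,60,69,70): print(u,mark(u,108))
# foot ring top/ base check, board edges
foot=[plane(c,p,.016)[:2].round(4) for c,p in((c5,(190,108.2)),(c6,(160,108)))]; print("foot",foot)
P=[plane(c5,(x/3.3,y/3.3+60),.016)[:2] for x,y in((433,43),(700,48),(447,285))]
print("rear",np.degrees(np.arctan2(*(P[1]-P[0])))-180,"left",np.degrees(np.arctan2(*(P[0]-P[2])[::-1])),P[0])
# held pieces in tool frame
for n in("w5","w6"):
    c,s=pickle.load(open(n+".pkl","rb")); f=find(c,(265,121),(265,300)); R=Rt(s); e=f["bore"][1]; print(e)
    z=s["eef_pos"][2]-.1825+.044; X=plane(c,e[0],z); print("bore in tool",R.T@(X-s["eef_pos"]),"world",X)
E
```

```text
tip px [ 92.89285714 107.57142857] [ 87 102  12  12 112]
tip [0.60894634 0.08603406 0.212     ]
100 [2, 2, 2, -1, 7, 79, 126, 99, 72, 69, 69, 70, 67, 70, 71, 74, 26, 5, 2, 3, 3, 4, 3, 3, 3, 4]
104 [3, 2, 2, 3, 1, -2, 22, 109, 123, 84, 68, 69, 68, 70, 69, 71, 69, 75, 18, 1, 2, 2, 3, 2, 2, 2]
108 [3, 4, 4, 4, 4, 3, 0, 8, 105, 125, 82, 69, 70, 70, 69, 70, 70, 70, 77, 12, 1, 3, 4, 4, 3, 4]
112 [3, 5, 2, 4, 4, 4, 2, -3, 76, 126, 100, 72, 69, 71, 70, 68, 69, 70, 74, 35, 6, 3, 4, 4, 3, 4]
57 (np.float64(0.14908564914210054), array([ 1.20020149e-04, -2.02479440e-05]))
58 (np.float64(0.14847473262517388), array([ 1.21381338e-04, -2.04798129e-05]))
59 (np.float64(0.14785817603608134), array([ 1.22755086e-04, -2.07138718e-05]))
60 (np.float64(0.1472359009088541), array([ 1.24141566e-04, -2.09501519e-05]))
69 (np.float64(0.14136439181540447), array([ 1.37223367e-04, -2.31820710e-05]))
70 (np.float64(0.14068027624314414), array([ 1.38747537e-04, -2.34424143e-05]))
foot [array([0.6091, 0.0855]), array([0.6088, 0.0824])]
rear -349.7632215810761 left -12.090616185936028 [0.64979352 0.13396005]
((260.8027648925781, 122.50507354736328), (74.03529357910156, 75.9921646118164), 173.10842895507812)
bore in tool [ 0.06745994 -0.00566317  0.13840944] world [0.59168684 0.00714426 0.28027868]
((260.46270751953125, 122.73713684082031), (72.6709213256836, 75.07093048095703), 167.2372589111328)
bore in tool [ 0.06664807 -0.00499349  0.13854858] world [0.5918605  0.00664997 0.17691367]
```

play_rows([
  [[0.405,0,0,-0.015,0,0,0],[0.405,0,0,-0.045,0,0,0],[0.405,0,0,-0.08,0,0,0],[0.405,0,0,-0.103,0,0,0],[0.405,0.001,-0.01,-0.11,0,0,0.2],[0.405,0.002,-0.035,-0.11,0,0,0.4],[0.405,0.004,-0.06,-0.11,0,0,0.7],[0.405,0.004,-0.077,-0.11,0,0,0.7],[0.405,0.004,-0.0816,-0.11,0,0,0.7],[0.405,0.004,-0.0816,-0.11,0,0,0.7]],
])

```text
time: 7.13
eef_pos: [0.542, 0.094, 0.4251]
tcp_rot: [-0.0, 0.996, -0.087, 0.0]
contact_force: [0.3, -0.6, -1.9]
grip_width: 0.409
gripper_force: 9.6
```

play_rows([
  [[0.405,0,0,0,0,0,0],[0.405,0,0,0,0,0,0]],
])

```text
time: 7.3
eef_pos: [0.5418, 0.0921, 0.4248]
tcp_rot: [0.0, 0.996, -0.088, 0.0]
contact_force: [-1.0, -0.0, -1.9]
grip_width: 0.408
gripper_force: 9.6
```

```bash
python3 look.py w7; python3 - <<'E'
import pickle,cv2,numpy as np
from h import *
from cell import camera
d={n:camera(n) for n in("scene","top")}; pickle.dump(d,open("v7.pkl","wb"))
c5,s5=pickle.load(open("w5.pkl","rb"));c6,s6=pickle.load(open("w6.pkl","rb"));c7,s7=pickle.load(open("w7.pkl","rb"))
i=c5["img"].astype(int); r=i[...,0]-np.maximum(i[...,1],i[...,2]); print(r[106,140:165].tolist(),r[109,140:165].tolist())
for a in(151.5,153,154): print(tri([(c5,(a,107.8)),(c6,(60,108))]))
f=find(c7,(262,122),(262,300)); e=f["bore"][1]; print(e)
z=s7["eef_pos"][2]-.1825+.044; X=plane(c7,e[0],z); print("bore world",X, "tip expected px",proj(c7,[.60895,.08603,.212]))
m=np.zeros((420,560),np.uint8); cv2.ellipse(m,(e[0],(e[1][0]-6,e[1][1]-6),e[2]),1,-1)
h=c7["img"]
for t in(200,225): 
    k,l,st,ce=cv2.connectedComponentsWithStats(((h.min(2)>t)&(m>0)).astype(np.uint8)); print(t,[(st[j].tolist(),ce[j].round(1).tolist()) for j in range(1,k) if st[j,4]>8])
v=h[:,:,::-1][50:200,180:350]; a=cv2.resize(v,(450,397),interpolation=cv2.INTER_CUBIC)
S=d["scene"]["img"][120:270,200:330,::-1]; b=cv2.resize(S,(344,397),interpolation=cv2.INTER_CUBIC); cv2.imwrite("pics/m7.png",np.hstack([a,b]))
E
```

```text
[0.5418 0.092  0.4248] [ 1.000e-04  9.961e-01 -8.810e-02  0.000e+00] 0.40981519662061716 9.649834781885147 [ 0.6  0.6 -1.7]
[2, 2, 3, 4, 4, 3, 3, 2, 3, 3, 4, 3, -2, 36, 101, 84, 68, 49, 9, 2, 3, 2, 3, 3, 3] [3, 4, 3, 4, 4, 3, 4, 4, 3, 4, 3, 3, 1, -5, 104, 95, 69, 72, 12, 1, 4, 4, 3, 3, 3]
(array([0.60863528, 0.08325743, 0.13797265]), np.float64(1.6239224629787293e-05))
(array([0.60825266, 0.08099032, 0.1419834 ]), np.float64(1.622012871700408e-05))
(array([0.60800436, 0.07951908, 0.14458617]), np.float64(1.6207736448561275e-05))
((261.1075439453125, 122.1388931274414), (74.78094482421875, 77.45287322998047), 175.32176208496094)
bore world [0.60899348 0.08522554 0.28629795] tip expected px [265.42478035 117.29402074]
200 [([262, 97, 14, 6, 44], [269.2, 99.3]), ([280, 113, 5, 11, 37], [282.1, 117.7])]
225 [([262, 98, 14, 4, 39], [269.2, 99.4]), ([280, 113, 5, 10, 32], [282.2, 117.6])]
```

View pics/m7.png

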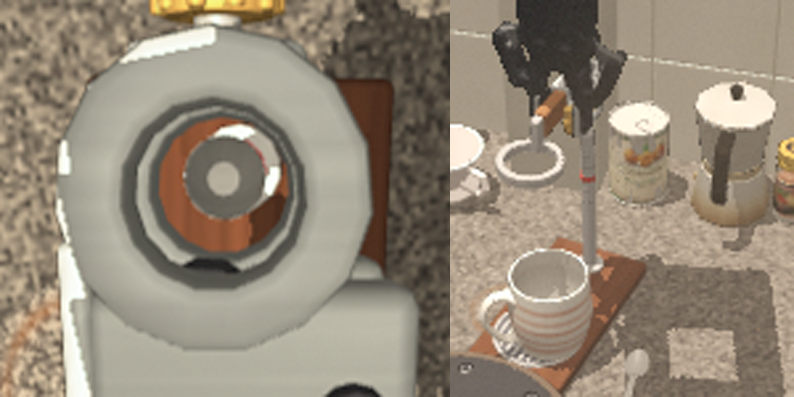

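Left: through the bore the post tip sits at about (264.6,118) full-res, and the bore's lower opening is centred at about (264.6,121), about 1 mm off. Right, scene: the arm is level above the post with the ring over the mug. Refining the mark height numerically.

```bash
python3 - <<'E'
import pickle,cv2,numpy as np
from h import *
L={n:pickle.load(open(n+".pkl","rb")) for n in("w5","w6","w7")}
c5,c6,c7=[L[n][0] for n in("w5","w6","w7")]
g=c7["img"][100:136,246:284].astype(int).mean(2); 
m=np.zeros((420,560),bool); m[110:127,256:274]=True; b=(c7["img"].astype(int).mean(2)>125)&m
_,tp,st=blob(b,(264.6,118),10); print("tip px7",tp,st)
t7=plane(c7,tp,.212); print("tip7",t7,"tri tip",tri([(c7,tp),(c5,(92.9,107.6))]))
zb=L["w7"][1]["eef_pos"][2]-.1825; print("lower bore",plane(c7,(264.6,121),zb))
def mark(c,u,v,ax,r):
    o,d=ray(c,u,v); h=o[:2]-ax; h/=np.hypot(*h); q=ax+r*h
    return np.linalg.lstsq(np.column_stack([d,[0,0,-1]]),np.r_[q,0]-o,rcond=None)[0][1]
for ax in ((.6089,.0860),(.6087,.0866),(.6087,.085),(.6087,.084)):
    ax=np.array(ax); print(ax,"w5",mark(c5,153.5,107.8,ax,.008),mark(c5,158,107.8,ax,.0083),"w6",mark(c6,57.7,108,ax,.008),mark(c6,60,108,ax,.0083),mark(c6,68.7,108,ax,.0083))
# scene/top
for f in("v0","v7"):
    S=pickle.load(open(f+".pkl","rb"))["scene"]; i=S["img"].astype(int); r=i[...,0]-np.maximum(i[...,1],i[...,2])
    print(proj(S,[.6087,.0862,.1475]),proj(S,[.6087,.0862,.212])); print(r[180:194,246:258])
E
```

```text
tip px7 [264.09375   117.1171875] [258 111  13  13 128]
tip7 [0.60914331 0.086648   0.212     ] tri tip (array([0.6090862 , 0.08670391, 0.21058417]), np.float64(3.772532600014916e-05))
lower bore [0.60805434 0.08569881 0.24229795]
[0.6089 0.086 ] w5 0.15008043022378822 0.14198475900224836 w6 0.14855724985939123 0.14765680431265862 0.142006943830361
[0.6087 0.0866] w5 0.14836415318112484 0.140203162948865 w6 0.14759331861831868 0.1466826061870615 0.14099187663192606
[0.6087 0.085 ] w5 0.15322116249251297 0.14524567168710614 w6 0.15031663793307926 0.14943495639503 0.14385984798780946
[0.6087 0.084 ] w5 0.156256671219221 0.1483971087912922 w6 0.15201864754301442 0.1511551071937934 0.14565225928914577
[251.8293847  185.04245419] [251.39250296 166.64572419]
[[  9  12  11  11  11   9   9   8   9  11  12  10]
 [ 12  11  11  12  10   9   9  10  10  11  10  11]
 [ 11  12  11  14   9   9   8   9   7  11  11  12]
 [ 11  11  11  12  10   7   8   8   8  11   9  13]
 [ 11  11  12  53   8  11   8  11   9  10  11  10]
 [ 12  11  12  57   7  10   6  10   8  11  11  12]
 [ 12  13  17 111  52   9   8  
[... 448 characters left out ...]
 12  11  11   9   9  10  11  12  12]
 [ 12  13  14  12   8   8   9  10   8  13  12  12]
 [ 14  12  12  14   9  11   9  11  11  12  12  12]
 [ 12  11  12  14   8  10   7   9   9  12  11  13]
 [ 10  12  15  58   8  11  10   9  10  12  14  13]
 [ 12  10  15  60  11   9  10  12   8  12  12  12]
 [ 15  13  18 115  56   8  10  11  39  12  11  12]
 [ 14  13  13  60  70  78  81  69  66  12  10  12]
 [ 12  14  12  17  59  62  74  46  43  13  12  13]
 [ 11  12  11  12  11  11  13  13  11  13  12  14]
 [ 13  12  10  11   9  12  11  10  10  11  12  18]
 [ 12  11  11  12   9  11  11  11  13  12  13  19]
 [ 16  17  17  14  12  10   9  11   9  12  18  18]
 [ 18  18  17  16  11  10  11   9  10  16  17  18]]
```

play_rows([
  [[0.405,0.0005,-0.0012,0,0,0,0],[0.405,0.0005,-0.0012,0.01,0,0,0],[0.405,0.0005,-0.0012,0.02,0,0,0],[0.405,0.0005,-0.0012,0.026,0,0,0],[0.405,0.0005,-0.0012,0.031,0,0,0],[0.405,0.0005,-0.0012,0.036,0,0,0],[0.405,0.0005,-0.0012,0.041,0,0,0],[0.405,0.0005,-0.0012,0.045,0,0,0],[0.405,0.0005,-0.0012,0.045,0,0,0]],
])

```text
time: 8.2
eef_pos: [0.5424, 0.0937, 0.3788]
tcp_rot: [0.0, 0.996, -0.088, -0.001]
contact_force: [0.6, -0.5, -1.5]
grip_width: 0.407
gripper_force: 9.6
```

```bash
python3 look.py w8; python3 - <<'E'
import pickle,cv2,numpy as np
from h import *
for n in("w3","w4","w5","w6","w7","w8"):
    c,s=pickle.load(open(n+".pkl","rb")); f=find(c,(262,122),(310,211)); 
    # pin: dark disc
    g=c["img"].astype(int).mean(2); m=(g<70); m[:190]=0; m[232:]=0; m[:,:290]=0; m[:,330:]=0
    try: b,ce,st=blob(m,(311,211),80)
    except Exception: ce=st=None
    e=f["bore"][1]; print(n,np.round(e[0],1),np.round(e[1],1),ce,st, None if ce is None else np.hypot(*(ce-np.array(e[0]))))
E
```

```text
[0.5426 0.0938 0.3793] [ 1.000e-04  9.961e-01 -8.780e-02 -3.000e-04] 0.4086979270181324 9.571263045072556 [-0.6 -1.  -1.6]
w3 [253.6 125. ] [69.9 72.4] [303.54455446 202.16831683] [293 197  26  18 101] 91.90110497676076
w4 [259.9 122.8] [71.2 73.4] [313.07099698 209.44712991] [299 195  29  30 662] 101.62115659008988
w5 [260.8 122.5] [74. 76.] [310.68243243 202.60135135] [299 195  29  24 148] 94.35780281428785
w6 [260.5 122.7] [72.7 75.1] [309.78151261 201.05042017] [299 195  28  22 119] 92.54898638319196
w7 [261.1 122.1] [74.8 77.5] [312.28318584 208.07522124] [299 195  29  30 226] 100.0199920650495
w8 [261.1 122.2] [74.8 77.3] [312.38528139 208.27272727] [299 195  29  30 231] 100.15410504813933
```

Threaded with no side load. Checking for slip of the arm in the hand with a cleaner bore-to-pin measurement.

```bash
python3 - <<'E'
import pickle,cv2,numpy as np
from h import *
for n in("w3","w4","w5","w6","w7","w8"):
    c,s=pickle.load(open(n+".pkl","rb")); g=cv2.GaussianBlur(c["img"],(3,3),0).astype(int).mean(2)
    out=[]
    for box,rel,want in(((285,340,180,245),.5,"pin"),):
        sub=g[box[2]:box[3],box[0]:box[1]]; pl=np.percentile(sub,60); dk=np.percentile(sub,5)
        m=((sub<(pl+dk)/2)).astype(np.uint8); cs,_=cv2.findContours(m,cv2.RETR_LIST,cv2.CHAIN_APPROX_NONE)
        q=[cv2.fitEllipse(x) for x in cs if 50<len(x)<130]; q=[e for e in q if e[1][0]/e[1][1]>.85]
        out=[(np.array(e[0])+[box[0],box[2]],e[1]) for e in q]
    # collar outer width: leftmost/rightmost via row gradient at v=122
    row=g[118:127].mean(0); gr=np.diff(row)
    l=185+np.argmax(np.abs(gr[185:215])); r=300+np.argmax(np.abs(gr[300:335]))
    e=find(c,(262,122),(310,211))["bore"][1]
    print(n,[(o[0].round(1),np.round(o[1],1),np.hypot(*(o[0]-e[0])).round(2)) for o in out],"collar",l,r,r-l, s["eef_pos"][2].round(4))
E
```

```text
w3 [(array([306.1, 211.7]), array([27.8, 29.2]), np.float64(101.32))] collar 195 312 117 0.1832
w4 [(array([313.1, 209.5]), array([28.5, 29.6]), np.float64(101.69))] collar 201 318 117 0.2122
w5 [(array([313.2, 209.5]), array([28.6, 29.7]), np.float64(101.55))] collar 201 318 117 0.4188
w6 [(array([313.2, 209.5]), array([28.5, 29.6]), np.float64(101.54))] collar 201 319 118 0.3154
w7 [(array([313.2, 209.5]), array([28.6, 29.7]), np.float64(101.71))] collar 196 319 123 0.4248
w8 [(array([313.2, 209.5]), array([28.6, 29.7]), np.float64(101.62))] collar 201 319 118 0.3793
```

play_rows([
  [[0.405,0,0,0.007,0,0,0],[0.405,0,0,0.015,0,0,0],[0.405,0,0,0.023,0,0,0],[0.405,0,0,0.031,0,0,0],[0.405,0,0,0.039,0,0,0],[0.405,0,0,0.045,0,0,0],[0.405,0,0,0.0485,0,0,0],[0.405,0,0,0.0485,0,0,0],[0.405,0,0,0.0485,0,0,0]],
])

```text
time: 9.0
eef_pos: [0.5427, 0.0938, 0.3311]
tcp_rot: [0.0, 0.996, -0.088, -0.0]
contact_force: [-0.4, 0.2, -2.1]
grip_width: 0.411
gripper_force: 9.6
```

```bash
python3 look.py w9; python3 - <<'E'
import pickle,cv2,numpy as np
from h import *
from cell import camera,arm
np.set_printoptions(linewidth=200)
zs=[]
for k in range(6): S=camera("scene"); s=arm.get_state(); zs.append(s["eef_pos"]); 
print(np.mean(zs,0),np.std(zs,0))
pickle.dump(S,open("s9.pkl","wb")); i=S["img"].astype(int); r=i[...,0]-np.maximum(i[...,1],i[...,2])
print(r[182:192,246:258]); print(i[172:192,246:258].mean(2).round().astype(int))
print([proj(S,[.601,.084,z]) for z in(.1475,.1415,.1915)])
c,_=pickle.load(open("w9.pkl","rb")); e=find(c,(262,122),(310,211))["bore"][1]; print(e)
T=camera("top"); pickle.dump(T,open("t9.pkl","wb"))
E
```

```text
[0.5428 0.0938 0.3314] [-0.000e+00  9.961e-01 -8.780e-02  2.000e-04] 0.40847639294609134 9.56602469086647 [-0.3  0.2 -1.9]
[0.54276529 0.09378989 0.33154244] [4.47642732e-05 1.81549906e-05 5.08152857e-05]
[[ 7  4  5  8  6  3  7 10  3  8  9  7]
 [ 5  4  5 10  6  5  4  7  5  6  5  6]
 [ 6  7  7  9  9  3  6  8  7  6  7  8]
 [ 6  7  6  5  5  7  8  7  8  6  8  5]
 [ 7 10  7  8  7  7  8  8  6  6  8  9]
 [ 9  6 10  7  8  9  5  9  7  7  8 11]
 [33  7  5 10  7  8  7  6  6  8  8 14]
 [28  7  7  8  6  8  6  8  5  7  6 12]
 [20  6  7  7  7  7  6  7  7  6 15 19]
 [18  8  7  8  9  6  6  5  7 11 12 19]]
[[ 58  56  55  57  59  56  60  81 110 113  74  74]
 [ 59  57  55  58  57  57  59  86 116 153  75  77]
 [ 58  58  57  60  56  60  60  86 143 170  76  90]
 [ 60  60  57  56  62  66  63  92 172 172  84 100]
 [ 60  59  58  66  68  69  60  84 153 130  82  84]
 [ 59  60  67  66  67  61  60  93 173 160 144  64]
 [ 59  57  67  68  61  63  66  83 136 173 139  60]
 [ 59  61  61  60  60  62  59  67 127 166  86  59]
 [ 57  59  59  61  59  60  63  69 168 131  64  62]
 [ 62  62  61  58  60  58  60  65 139  80  63  60]
 [ 58  62  61  61  60  65  67  66  74  59  61  61]
 [ 59  62  62  60  62  65  67  68  67  62  61  61]
 [ 56  59  57  59  60  71  66  68  63  60  59  61]
 [ 86  60  60  60  64  59  58  63  61  58  62  58]
 [114  59  59  64  63  61  63  60  58  60  60  60]
 [145  60  62  60  63  59  59  61  64  65  64  82]
 [130  79  59  64  61  61  60  61  62  60  63 117]
 [106 145  73  56  57  58  61  63 110  76  88 133]
 [ 86 115 110  64  62  62  67  68 154 117 134 158]
 [ 80 114 110  70  62  60  64  63 124 127 128 166]]
[array([251.8399054 , 186.74288973]), array([251.87939239, 188.40222786]), array([251.54360591, 174.29167263])]
((260.9136962890625, 122.44829559326172), (74.19379425048828, 76.35079956054688), 177.25125122070312)
```

```bash
python3 - <<'E'
import pickle,cv2,numpy as np
from h import *
np.set_printoptions(linewidth=220)
S=pickle.load(open("v0.pkl","rb"))["scene"]; i=S["img"].astype(int)
print(i[158:176,244:260].mean(2).round().astype(int))
for z,r in((.212,.003),(.212,-.003),(.202,.008),(.1475,.0088),(.1415,.0088)): print(z,r,proj(S,[.609-.958*r,.0863-.285*r,z]))
c,s=pickle.load(open("w9.pkl","rb")); g=c["img"].astype(int).mean(2)
print("row118",g[116:119,222:310].mean(0).round().astype(int).tolist())
print("col",g[80:165,263:266].mean(1).round().astype(int).tolist())
E
```

```text
[[116 115 116 115 115 116 116 115 114 116 117 112 107 107 106 109]
 [115 115 115 114 116 118 115 116 117 117 116 110 108 107 109 107]
 [118 114 114 113 115 114 116 118 115 116 115 110 108 106 107 107]
 [115 116 115 116 114 115 116 116 118 115 118 111 108 104 107 108]
 [113 114 114 114 120 116 117 118 115 117 116 111 105 105 107 111]
 [117 115 114 115 116 117 118 117 115 115 117 108 108 109 105 107]
 [114 116 116 115 115 114 118 116 118 117 114 108 107 106 107 107]
 [116 115 115 115 112 117 115 114 115 115 116 111 107 109 106 116]
 [116 115 115 114 115 117 116 115 115 117 114 108 107 107 107 109]
 [115 116 114 116 113 117 126 210 199 117 115 109 109 105 108 106]
 [117 114 118 116 118 118 172 180 167 148 115 111 108 109 106 108]
 [116 117 116 115 114 134 171 173 159 148  86 110 106 109 106 109]
 [115 117 114 112 118 161 171 167 159 150  95 111 106 109 109 108]
 [115 117 113 115 114 125 141 145 134 112  83 112 106 107 108 107]
 [116 117 115 115 114 116 104 103 103 101  81 113 111 108 108 109]
 [115 114 115 117 116 117 104 105 103 101  82 113 107 106 108 107]
 [115 115 116 113 114 119 11
[... 462 characters left out ...]
143, 148, 157, 162, 165, 167, 170, 169, 169, 165, 163, 159, 149, 139, 121, 108, 106, 106, 108, 107, 108, 109, 109, 109, 109, 109, 109, 109, 108, 108, 107, 107, 107, 106, 106, 97, 141, 134, 126, 90, 75, 82, 134, 155, 161, 168, 174, 180, 180, 180, 180, 179, 179, 178, 179, 178, 178]
col [179, 177, 173, 167, 163, 158, 149, 118, 87, 81, 101, 118, 101, 79, 124, 129, 95, 96, 101, 100, 101, 101, 101, 102, 103, 104, 104, 104, 104, 105, 105, 106, 107, 107, 107, 106, 135, 165, 170, 167, 167, 168, 169, 170, 172, 172, 173, 173, 174, 174, 174, 173, 173, 173, 173, 173, 172, 173, 174, 162, 126, 104, 104, 102, 101, 101, 100, 99, 100, 102, 103, 102, 101, 99, 98, 108, 105, 89, 90, 126, 158, 167, 170, 173, 175]
```

Mark at about 0.1478 m and the collar's lower edge at about 0.1488 m, with the post centred in the bore to about 0.7 mm. Going down 1 mm to the mark before closing.

play_rows([
  [[0.405,0,0,0.001,0,0,0],[0.405,0,0,0.001,0,0,0],[0.405,0,0,0.001,0,0,0],[0.405,0,0,0.001,0,0,0],[0.405,0,0,0.001,0,0,0],[0.405,0,0,0.001,0,0,0]],
])

```text
time: 9.9
eef_pos: [0.5426, 0.0938, 0.3302]
tcp_rot: [0.0, 0.996, -0.088, -0.0]
contact_force: [0.7, -0.7, -2.0]
grip_width: 0.406
gripper_force: 9.6
```

```bash
python3 look.py w10; python3 - <<'E'
import pickle,cv2,numpy as np
from cell import camera,arm
from h import *
for k in range(3): camera("wrist"); s=arm.get_state(); print(s["eef_pos"].round(5),s["contact_force"].round(2),s["wrist_torque"].round(3),s["grip_width"])
# ring vs tray direction check from the top view
print("ring expected", s["eef_pos"][:2]-Rt(s)[:2,0]*.058-Rt(s)[:2,1]*.0042)
E
```

```text
[0.5426 0.0938 0.3302] [ 0.      0.9961 -0.0878 -0.    ] 0.4098283804946279 9.564243704080582 [ 0.2 -0.1 -1.5]
[0.54264 0.09376 0.33019] [ 0.83 -0.22 -2.13] [-0.029  0.03   0.011] 0.4078419117695999
[0.54266 0.09377 0.3302 ] [-0.09  0.26 -2.44] [ 0.007 -0.023  0.024] 0.40829392929859565
[0.54263 0.09375 0.3302 ] [ 0.16 -0.84 -1.82] [-0.019  0.039 -0.017] 0.4061238279653248
ring expected [0.48626155 0.10803476]
```

play_rows([
  [[0.395,0,-0.0004,0,0,0,0],[0.385,0,-0.0008,-0.0001,0,0,0],[0.375,0,-0.0013,-0.0002,0,0,0],[0.365,0,-0.0017,-0.0003,0,0,0],[0.355,0,-0.0021,-0.0004,0,0,0],[0.355,0,-0.0021,-0.0004,0,0,0],[0.355,0,-0.0021,-0.0004,0,0,0],[0.355,0,-0.0021,-0.0004,0,0,0]],
], force=45)

```text
time: 10.77
eef_pos: [0.5428, 0.0959, 0.3305]
tcp_rot: [-0.0, 0.996, -0.088, -0.0]
contact_force: [-4.2, 2.1, -1.3]
grip_width: 0.357
gripper_force: 13.6
```

```bash
python3 look.py w11; cat > chk.py <<'E'
import pickle,cv2,numpy as np,sys
from h import *
for n in sys.argv[1:]:
    c,s=pickle.load(open(n+".pkl","rb")); g=cv2.GaussianBlur(c["img"],(3,3),0).astype(int).mean(2)
    sub=g[180:245,285:340]; m=(sub<(np.percentile(sub,60)+np.percentile(sub,5))/2).astype(np.uint8)
    cs,_=cv2.findContours(m,cv2.RETR_LIST,cv2.CHAIN_APPROX_NONE)
    q=[cv2.fitEllipse(x) for x in cs if 50<len(x)<130]; q=[np.array(e[0])+[285,180] for e in q if e[1][0]/e[1][1]>.85]
    e=find(c,(262,122),(310,211))["bore"][1]; R=Rt(s); z=s["eef_pos"][2]-.1827
    B=plane(c,e[0],z+.044)
    for p in q[:1]:
        P=plane(c,p,z+.041); d=(B-P)[:2]; yaw=np.degrees(np.arctan2(d[1],d[0])-np.arctan2(16,26))
        print(n,"bore",B[:2].round(4),"yaw arm",yaw.round(2),"tool",np.degrees(np.arctan2(R[1,0],R[0,0])).round(2),"px dist",np.hypot(*(p-e[0])).round(2))
    print(n,"bore tool",(R.T@(B-s["eef_pos"])).round(4),s["wrist_torque"].round(2),s["eef_pos"].round(4))
E
python3 chk.py w4 w10 w11
```

```text
[0.5428 0.0959 0.3305] [-0.000e+00  9.961e-01 -8.780e-02 -3.000e-04] 0.35832642913196616 13.795958664268255 [-4.8  2.7 -1.1]
w4 bore [ 0.5652 -0.1547] yaw arm 22.16 tool 22.22 px dist 101.69
w4 bore tool [ 0.0679 -0.0049  0.1387] [-0.01  0.    0.02] [ 0.504  -0.1849  0.2122]
w10 bore [0.6098 0.087 ] yaw arm -10.63 tool -10.07 px dist 101.45
w10 bore tool [ 0.0673 -0.0051  0.1387] [-0.01  0.    0.01] [0.5426 0.0938 0.3302]
w11 bore [0.6097 0.088 ] yaw arm -9.76 tool -10.07 px dist 101.16
w11 bore tool [ 0.0674 -0.0039  0.1387] [0.43 0.64 0.14] [0.5428 0.0959 0.3305]
```

play_rows([
  [[0.345,-0.0002,-0.0004,0,0,0,0],[0.335,-0.0004,-0.0009,-0.0001,0,0,0],[0.325,-0.0006,-0.0013,-0.0002,0,0,0],[0.315,-0.0008,-0.0017,-0.0003,0,0,0],[0.31,-0.001,-0.002,-0.0003,0,0,0],[0.31,-0.001,-0.002,-0.0003,0,0,0],[0.31,-0.001,-0.002,-0.0003,0,0,0],[0.31,-0.001,-0.002,-0.0003,0,0,0]],
], force=45)

```text
time: 11.48
eef_pos: [0.5421, 0.0979, 0.3307]
tcp_rot: [0.0, 0.996, -0.088, -0.0]
contact_force: [-4.6, 0.7, -3.9]
grip_width: 0.315
gripper_force: 27.8
```

```bash
python3 look.py w12; python3 chk.py w12
```

```text
[0.5421 0.0979 0.3307] [ 1.000e-04  9.961e-01 -8.780e-02 -4.000e-04] 0.3146077622821097 27.817881479859352 [-3.8  1.3 -2.4]
w12 bore [0.6089 0.0886] yaw arm -9.5 tool -10.07 px dist 100.79
w12 bore tool [ 0.0674 -0.0025  0.1387] [0.05 0.76 0.05] [0.5421 0.0979 0.3307]
```

play_rows([
  [[0.305,0,-0.0002,0,0,0,0],[0.3,0,-0.0004,-0.0001,0,0,0],[0.29,0,-0.0004,-0.0001,0,0,0],[0.28,0,-0.0004,-0.0001,0,0,0],[0.28,0,-0.0004,-0.0001,0,0,0],[0.28,0,-0.0004,-0.0001,0,0,0],[0.28,0,-0.0004,-0.0001,0,0,0],[0.28,0,-0.0004,-0.0001,0,0,0],[0.28,0,-0.0004,-0.0001,0,0,0]],
], force=45)

```text
time: 12.28
eef_pos: [0.5421, 0.0984, 0.3308]
tcp_rot: [0.0, 0.996, -0.088, -0.0]
contact_force: [-6.0, 2.2, -3.0]
grip_width: 0.299
gripper_force: 44.0
```

```bash
python3 look.py w13; python3 chk.py w13
```

```text
[0.5421 0.0984 0.3308] [ 0.000e+00  9.961e-01 -8.780e-02 -4.000e-04] 0.2980557553698237 44.036939442157745 [-6.1  1.5 -3.9]
w13 bore [0.6088 0.0886] yaw arm -9.37 tool -10.08 px dist 100.68
w13 bore tool [ 0.0675 -0.002   0.1386] [0.16 0.93 0.02] [0.5421 0.0984 0.3308]
```

```bash
python3 -c "
from cell import arm
s=arm.get_state(); print(s['time'],s['grip_width'],s['gripper_force'],s['contact_force'])
print(arm.job_done())"
```

```text
12.3333 0.2980557553698237 44.036939442157745 [-6.05638935  1.52823259 -3.87391041]
the job is handed in; nothing more can be done
None
```

I handed in the job at 12.3 s. The collar is on the post with its lower edge about 147–148 mm up, against a mark I measured at about 148 mm, and the ring is above the mug. The lever is squeezed closed at 44 N and held. I measured these heights with the wrist camera to about 1 mm, because the gripper hid the band from the scene camera for a final check.

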